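Roll the poster tube into line with its inner half

ROBOT

A 6-joint arm with a two-finger parallel gripper is mounted at the origin on the work surface. World frame = base frame: x ahead of the robot, y to its left, z up, the work surface at z = 0. Lengths are in mm, angles in degrees, forces in N, time in s.
With the tool pointing down it reaches from about 275 to 725 mm from the base axis. Payload 5.6 kg.
Tool frame: the origin (TCP) lies at the very end of the fingers, on their centre line; the grasp point (between the pads) lies 19 mm behind it; z points along the fingers, y is the line along which they close (so a half turn about z gives the same grasp; the last joint's range is limited). The gripper opens to 85 mm and grips with 20 to 120 N. Pads are 22 mm wide; open, the fingers measure 114 mm over their backs; the gripper's body (76 mm by 85 mm) begins 54 mm behind the grasp point. The pads swing forward as they close: fully open they stand 13 mm farther back than shut.
Start: joints at [16.306, 14.616, 6.199, 0, -81.583, -16.306], TCP at [549.994, 0.025, 231.283] pointing down, gripper open.
Joint ranges: [-168.99, 168.99], [-69.2, 112.95], [-62.41, 85.93], [-164.36, 98.24], [-168.68, -3.75], [-174.98, 174.98]. Speed limits (degrees/s): [147.25, 147.25, 180, 180, 180, 180].

INTERFACE

Orientations are given as a 3x3 rotation matrix whose columns are the frame's x, y, z axes.
In Python, from bench import arm gives the robot as it stands.
- The arm moves only by the tool step_arm, never from a script. Its arguments are lists of equal length, an entry for each row: "offset": the shift along the tool's x, y, z normalised to -1 to 1, where 1 is 20 mm, a list of three; "delta_rot": the turn, a rotation vector about the tool's x, y, z normalised to -1 to 1, where 1 is 4 degrees, a list of three. A call has 1 to 20 rows; each row shifts and turns the commanded pose from where the row before left it, along the tool's axes as they then stand; what a row does not reach is not made up. A row lasts 1/10 s, in which the tool goes at most 50 mm and 8.59 degrees, less where a joint would pass 70% of its speed; a pose out of reach is approached as far as the arm can. A call with a number of a shift or a turn outside -1 to 1 is refused whole. A call with a gripper value outside its range is refused whole. "claw" is the finger opening in mm, from 0 to 85.4, set as the call begins (left out, the last holds). The fingers move at their own pace and stop on an object; "newtons" is the grip in N (left out, the last holds). Time passes only in rows, so rows that do not move let the fingers close. It gives the time, the measured TCP pose, the force, the opening and the grip force at its end, in the units of the state.
- arm.get_state(): the state, without advancing time (a new reading comes with each control period).
- arm.grab_frame(name): name is "scene" or "side" or "wrist"; returns a dict with "img" (400x640x3 uint8, red, green, blue), "camera_matrix" (3x3 intrinsics, pixels), "dist_coeffs" ([k1, k2, p1, p2, k3] as OpenCV has them; the pictures are not rectified), "world_from_camera" (4x4, takes a point from camera to world coordinates). Camera axes: x right, y down, z forward; pixel columns grow to the right and rows downward; lengths in mm; the calibration is good to about 2 mm. A picture is of the moment at which its call begins. There is no depth.
- arm.hand_in(): hands the job in; it is judged then, once.
The state is a dict: "t": time; "joints": joint angles; "qvel": joint speeds; "effort": joint torques, N m; "tool_pos": TCP position; "eef_rot": TCP orientation; "ft_force": force on the tool from outside, world axes, zero at the start; "wrist_torque": the same for the moment, N m; "width": finger opening in mm; "gripper_force": force on a finger pad.
Only numpy, scipy, OpenCV 4.12 (cv2) and the standard library are available. Lean on these libraries where they do the work, as an engineer would, in place of code of your own. Each camera call takes 0.05 s, during which the arm holds its last target. There are 200 camera calls.

TASK

Get the two halves of the poster tube ready to be joined: with a fingertip on top of the wide tube, roll it across the desk, away from the robot, until it is lined up end to end with the narrow tube in the wooden cradle, so that the narrow one could slide straight into its open mouth. Let it come to a stop there and take the hand away; leave the gap between the two tubes open. Touch the wide tube only on its top, rolling it and not sliding, gripping or lifting it, and leave the cradle and everything else on the desk undisturbed.

Things in the scene. Friction and masses are not known exactly. Their poses are not given: they have to be found in the camera images.
- tube: wide half of the poster tube, loose: plain cardboard cylinder, 80 mm in diameter, 240 mm long, about 250 g, lying on the desk, free to roll. Origin at its middle, on its axis, 40 mm above the desk (its top line: 80 mm). y axis along the tube towards its open, dark mouth (white cap at the other end); x and z turn as it rolls, z is up at the start. Slight rolling resistance: left at rest it stays put
- tube_mouth (a point): centre of the wide tube's open mouth, on its axis, 120 mm from its middle; the opening is 74 mm across. At the start a gap of 30 to 50 mm along the axis separates its plane from the narrow tube's end
- cradle: plywood cradle (110 x 150 mm, 53 mm high) fixed to the desk, with the narrow cardboard tube (58 mm in diameter, 240 mm long, axis level) fixed in it. Origin on the desk below the narrow tube's middle. y axis along the narrow tube, away from the wide one; x axis level, square to it, away from the robot: the way the wide tube must roll. Lined up = wide tube's axis on x = 0 of this frame
- inner_end (a point): centre of the narrow tube's end that faces the wide tube's mouth: on its axis, 40 mm above the desk, 120 mm from the cradle's middle. The wide tube starts almost parallel to the narrow one (within 3 degrees), its middle 70 to 130 mm nearer the robot than the narrow tube's line
Things that resemble listed ones, but are neither listed nor needed, are in the scene too. Leave any green look-alike of the cradle alone.

How it is judged (in metres and radians):
At the end, for the whole second after the job is handed in: The wide tube lies at rest on the desk, its mouth within 8 mm and its middle within 12 mm sideways of the narrow tube's axis, parallel to it within 0.08 rad, a gap of 10 to 80 mm left between the tubes; it got there by rolling (turned by at least 1.3 rad) (x of tube in the frame of cradle between -0.012 and 0.012 m and x of tube_mouth in the frame of cradle between -0.008 and 0.008 m and angle between the y axis of tube and the y axis of cradle, either way round below 0.08 rad and y of tube_mouth in the frame of cradle between -0.2 and -0.13 m and height (world z) of tube below 0.044 m and angle between tube's own z axis and vertical above 1.3 rad and linear speed of tube below 0.01 m/s and angular speed of tube below 0.2 rad/s); the robot touches nothing.
It fails at once if the wide tube is lifted, tipped or carried off the desk (height (world z) of tube above 0.05 m or height (world z) of tube_mouth above 0.055 m).
It fails at once if the fingers touch the wide tube lower than its top (grasp point below 75 mm) instead of on its top (contact force between the fingers and tube above 0.5 N and height (world z) of the grasp point below 0.075 m).
It fails at once if the cradle is pushed or the wide tube knocked against it (contact force between any of the arm, tube and cradle above 2 N).
It fails at once if something else on the desk is disturbed (moved more than 15 mm) (distance of any of vase, mug, jar, tape, plug, stapler, books, pen from where it was at the start of the episode above 0.015 m).
It also fails if it takes over 51 s, if anything falls off the work surface, if the arm or the gripper's body presses on something with over 40 N, if the wrist force passes 120 N, or if a joint passes its speed limit or range.

## Working session

There is one attempt and no reset: what is moved stays moved. The work goes in short steps, Python scripts to look and compute and a tool call to move; the robot and the scene stay as the last step left them, time stands still between calls to the robot, and variables do not carry over. Pictures are saved under pics/ and viewed, at most 10 in all, crops included, and the job is handed in when it is done.

Besides the shell and the picture viewer there is one more tool, called after ">>>" as a command line: name --argument value ..., lists and objects as JSON in quotes. step_arm: Moves the arm, as the interface text tells. Its arguments: {"type":"object","properties":{"offset":{"type":"array","items":{"type":"array","items":{"type":"number"}}},"delta_rot":{"type":"array","items":{"type":"array","items":{"type":"number"}}},"claw":{"type":"number"},"newtons":{"type":"number"}},"required":["offset","delta_rot"]}

```bash
mkdir -p pics
cat > h.py <<'E'
import numpy as np, cv2
from bench import arm
def snap(n,f):
    d=arm.grab_frame(n); cv2.imwrite(f'pics/{f}.png',d['img'][:,:,::-1]); np.savez(f'pics/{f}.npz',K=d['camera_matrix'],D=d['dist_coeffs'],T=d['world_from_camera']); return d
def ray(f,uv):
    c=np.load(f'pics/{f}.npz'); p=cv2.undistortPoints(np.array([[uv]],float),np.array(c['K']),np.array(c['D']))[0,0]
    T=c['T']; return T[:3,3],T[:3,:3]@np.array([p[0],p[1],1])
def onz(f,uv,z):
    o,d=ray(f,uv); return o+d*(z-o[2])/d[2]
def proj(f,P):
    c=np.load(f'pics/{f}.npz'); Ti=np.linalg.inv(c['T'])
    return cv2.projectPoints(np.array(P,float).reshape(-1,3),cv2.Rodrigues(Ti[:3,:3])[0],Ti[:3,3],c['K'],c['D'])[0][:,0]
E
python3 - <<'E'
from h import *
ims=[]
for n in('scene','side','wrist'):
    d=snap(n,n+'0'); print(n,np.round(d['world_from_camera'],2).tolist())
s=arm.get_state(); print(s['t'],s['tool_pos'],s['eef_rot'])
E
```

```text
scene [[0.32, 0.72, -0.62, 932.39], [0.95, -0.23, 0.23, -19.94], [0.02, -0.66, -0.75, 636.6], [0.0, 0.0, 0.0, 1.0]]
side [[0.94, -0.2, 0.27, 282.76], [-0.33, -0.58, 0.74, -304.49], [0.01, -0.79, -0.61, 468.52], [0.0, 0.0, 0.0, 1.0]]
wrist [[-1.0, 0.0, -0.0, 548.45], [-0.0, 0.96, 0.27, -66.84], [0.0, 0.27, -0.96, 372.6], [0.0, 0.0, 0.0, 1.0]]
0.15 [5.49624655e+02 5.08088388e-02 2.30595550e+02] [[-4.76161889e-05 -9.99998943e-01 -1.45313386e-03]
 [-9.99999997e-01  4.76997169e-05 -5.74466921e-05]
 [ 5.75159454e-05  1.45313112e-03 -9.99998943e-01]]
```

View pics/scene0.png

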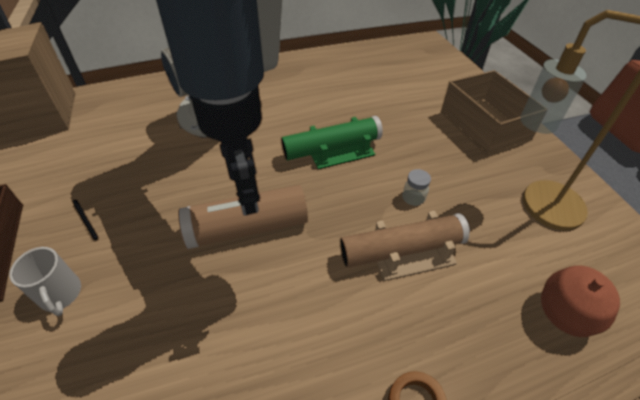

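View pics/side0.png

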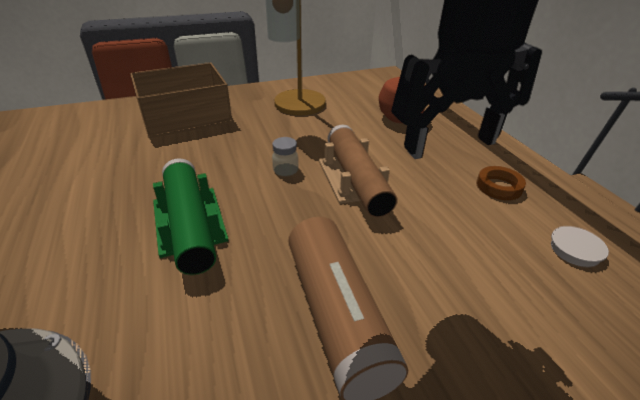

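The scene view shows the wide tube with its cap at about (190,228) and mouth at about (305,210). The narrow tube's dark end is at about (345,250) and its far cap at about (465,230). The green look-alike is at about (330,140). In the side view the narrow tube's end is at about (382,203) and the wide tube runs from (310,230) to (370,370). Next I'll enlarge both.

Run:
```python
import cv2
a=cv2.imread('pics/scene0.png')[170:290,170:490]; b=cv2.imread('pics/side0.png')[110:400,270:430]
cv2.imwrite('pics/ca.png',cv2.resize(a,None,fx=2.5,fy=2.5,interpolation=3))
cv2.imwrite('pics/cb.png',cv2.resize(b,None,fx=2,fy=2,interpolation=3))
```

```text
(no output)
```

View pics/ca.png

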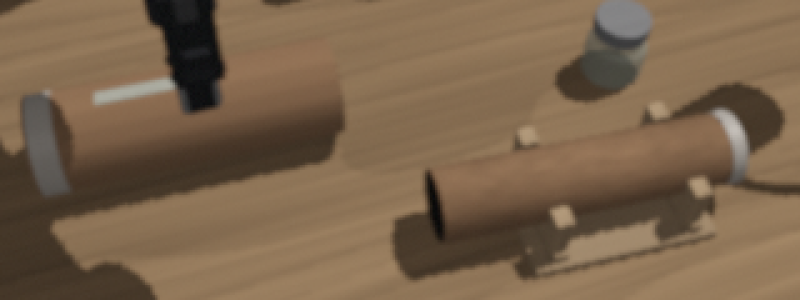

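View pics/cb.png

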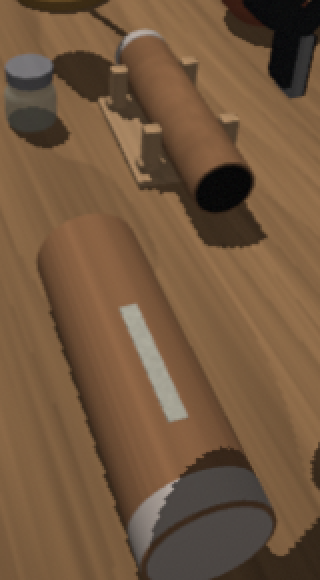

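```bash
cat > fit.py <<'E'
from h import *
from scipy.optimize import least_squares
def fit(pts,r,x0):  # axis: (x0+ a*y, y, 40)
    R=[ray(f,uv) for f,uv in pts]
    def res(p):
        u=np.array([p[1],1,0]);u/=np.linalg.norm(u); q=np.array([p[0],0,40])
        o=[]
        for c,d in R:
            n=np.cross(u,d);n/=np.linalg.norm(n);o.append(abs((c-q)@n)-r)
        return o
    s=least_squares(res,x0);return s.x,res(s.x)
E
python3 - <<'E'
from fit import *
S=lambda L:[('scene0',(x/2.5+170-.3,y/2.5+170-.3)) for x,y in L]
D=lambda L:[('side0',(x/2+270-.25,y/2+110-.25)) for x,y in L]
n=fit(S([(440,168),(710,112),(445,239),(735,183)])+D([(125,65),(195,190),(165,45),(250,168)]),29,[550,0])
w=fit(S([(55,92),(335,42),(75,193),(335,160)])+D([(40,265),(130,515),(130,235),(240,455)]),40,[450,0])
for k in(n,w): print(np.round(k[0],4),np.round(k[1],1))
# end position
def axpt(f,uv,p):
    c,d=ray(f,uv); u=np.array([p[1],1,0]);u/=np.linalg.norm(u);q=np.array([p[0],0,40])
    A=np.stack([u,-d],1);t=np.linalg.lstsq(A,c-q,rcond=None)[0];return q+u*t[0]
print('inner',axpt(*S([(435,205)])[0],n[0]),axpt(*D([(224,187)])[0],n[0]))
print('narrow far',axpt(*S([(735,146)])[0],n[0]))
print('cap',axpt(*D([(208,545)])[0],w[0]),axpt(*S([(45,143)])[0],w[0]),'mouth',axpt(*S([(335,105)])[0],w[0]))
E
```

```text
[5.559558e+02 8.830000e-02] [-0.8  2.1 -5.2 -1.8 -6.5 -6.2 -3.6 -1.5]
[4.294084e+02 6.820000e-02] [-0.6 -1.   0.8 15.3  3.4 -2.7 -9.4 -5. ]
inner [569.56290495 154.06063272  40.        ] [569.72395759 155.88407887  40.        ]
narrow far [591.24273378 399.52074362  40.        ]
cap [ 421.14292464 -121.15825284   40.        ] [ 421.6146201  -114.24398912   40.        ] mouth [437.21027157 114.36208552  40.        ]
```

The fits agree on the ends: gap about 40 mm, lateral offset about 130 mm. The edge residuals of several mm are larger than I want, so I'll overlay the model on the wrist view to refine.

```bash
cat > ov.py <<'E'
from h import *
def overlay(f,axes,out,crop=None,s=1):
    im=cv2.imread(f'pics/{f}.png'); im=cv2.resize(im,None,fx=s,fy=s,interpolation=cv2.INTER_CUBIC)
    th=np.linspace(0,2*np.pi,40)
    for (p,q,r) in axes: # ends, radius
        p,q=np.array(p,float),np.array(q,float);u=(q-p)/np.linalg.norm(q-p);v=np.cross([0,0,1],u)
        R=[e+r*(np.cos(t)*v+np.sin(t)*np.array([0,0,1])) for e in(p,q) for t in th]
        P=(proj(f,R)+.5)*s
        for k in(P[:40],P[40:]): cv2.polylines(im,[np.round(k).astype(int)],True,(0,255,0),1)
        cv2.polylines(im,[np.round(cv2.convexHull(P.astype(np.float32))).astype(int)],True,(255,255,0),1)
    if crop: im=im[crop[1]*s:crop[3]*s,crop[0]*s:crop[2]*s]
    cv2.imwrite(f'pics/{out}.png',im); return im
E
python3 - <<'E'
from ov import *
A=[((569.6,155,40),(590.7,394,40),29),((421.3,-120,40),(437.4,119,40),40)]
a=overlay('wrist0',A,'o1',s=1);b=overlay('scene0',A,'o2',(165,160,485,290),2);c=overlay('side0',A,'o3',(270,100,430,400),1)
W=np.zeros((560,800,3),np.uint8); W[:300]=cv2.resize(a,(480,300)) if 0 else 0
W[:260,:640]=b; W[260:560,:160]=c; W[260:560,170:650]=cv2.resize(a,(480,300)); cv2.imwrite('pics/o.png',W)
E
```

```text
(no output)
```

View pics/o.png

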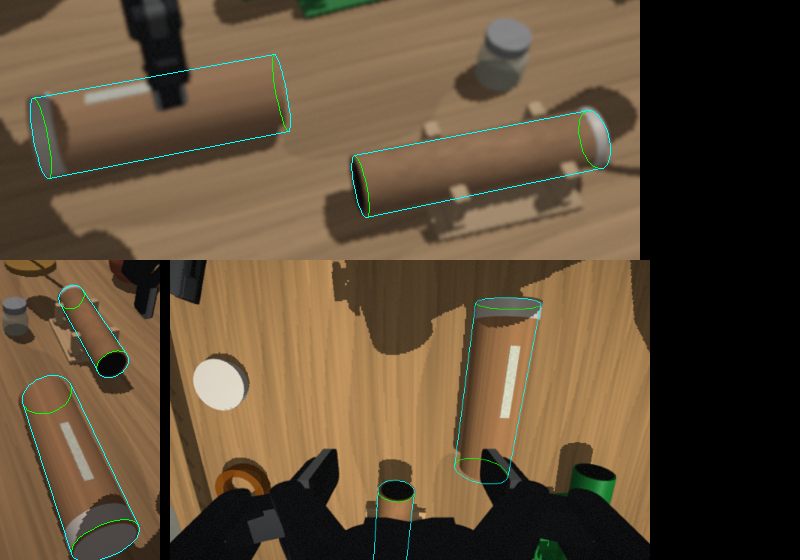

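The model overlay matches all three views to within a few mm. The wide tube's axis runs roughly (421,-120) to (436,119), and the narrow tube's line is x ≈ 556+0.088y. I'll roll it in short strokes with closed fingers, about 130 mm of axis travel in all. First I go above and just behind the top of the tube.

>>> step_arm --offset '[[0, 0.95, 0.8], [0, 0.95, 0.9], [0, 0.95, 0.9], [0, 0.95, 0.9], [0, 0.95, 0.9], [0, 0.95, 0.9], [0, 1, 0.9], [0, 0, 0], [0, 0, 0], [0, 0, 0]]' --delta_rot '[[0, 0, 0], [0, 0, 0], [0, 0, 0], [0, 0, 0], [0, 0, 0], [0, 0, 0], [0, 0, 0], [0, 0, 0], [0, 0, 0], [0, 0, 0]]' --claw 0 --newtons 20

```text
t: 1.15
tool_pos: [417.1, 0.2, 108.0]
eef_rot: [[0.0, -1.0, 0.002], [-1.0, -0.0, 0.0], [-0.0, -0.002, -1.0]]
ft_force: [0.2, -0.3, 1.2]
width: -0.1
gripper_force: 0.0
```

Run:
```python
from ov import *
for n in('wrist','side','scene'): snap(n,n+'1')
A=[((569.6,155,40),(590.7,394,40),29),((422,-121,40),(434.4,119,40),40)]
a=overlay('wrist1',A,'o1');b=overlay('side1',A,'o2',(270,100,430,400),2)
W=np.zeros((600,800,3),np.uint8); W[:300,:480]=cv2.resize(a,(480,300),interpolation=cv2.INTER_AREA); W[:600,480:800]=b
W[300:600,:480]=cv2.resize(overlay('scene1',A,'o3',(165,170,325,270),3),(480,300)); cv2.imwrite('pics/oo.png',W)
```

```text
(no output)
```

View pics/oo.png

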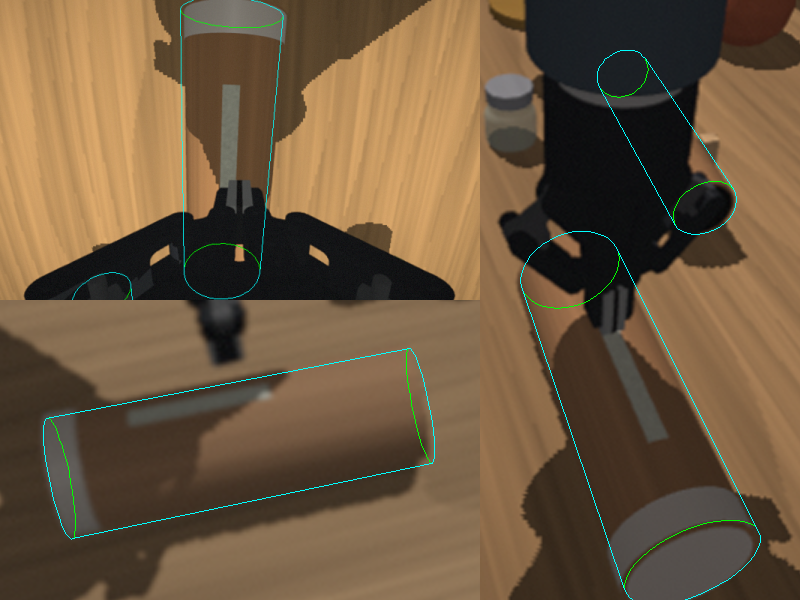

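The refined axis, (422,-121) to (434.4,119), fits all three views. It is 2.1° off parallel, and the needed roll is about 129 mm. The fingertip sits over the tube near its middle, so I'll lower to contact.

>>> step_arm --offset '[[0, 0.15, 0.5], [0, 0, 0.4], [0, 0, 0.3], [0, 0, 0.2], [0, 0, 0.05], [0, 0, 0]]' --delta_rot '[[0, 0, 0], [0, 0, 0], [0, 0, 0], [0, 0, 0], [0, 0, 0], [0, 0, 0]]'

```text
t: 1.9
tool_pos: [414.4, -0.2, 79.3]
eef_rot: [[0.001, -1.0, 0.003], [-1.0, -0.001, -0.001], [0.001, -0.003, -1.0]]
ft_force: [-0.1, -0.8, 7.5]
width: 0.1
gripper_force: 3.5
```

Contact is at about 6 N. First stroke is 62 mm of finger travel.

>>> step_arm --offset '[[0, -0.1, 0], [0.01, -0.2, 0], [0.01, -0.26, 0], [0.01, -0.26, 0], [0.02, -0.26, 0], [0.01, -0.26, 0], [0.02, -0.26, 0], [0.01, -0.26, 0], [0.02, -0.26, 0], [0.01, -0.26, 0], [0.02, -0.26, 0], [0.01, -0.26, 0], [0.01, -0.15, 0], [0, -0.05, 0], [0, 0, 0], [0, 0, 0]]' --delta_rot '[[0, 0, 0], [0, 0, 0], [0, 0, 0], [0, 0, 0], [0, 0, 0], [0, 0, 0], [0, 0, 0], [0, 0, 0], [0, 0, 0], [0, 0, 0], [0, 0, 0], [0, 0, 0], [0, 0, 0], [0, 0, 0], [0, 0, 0], [0, 0, 0]]'

```text
t: 3.5
tool_pos: [475.0, -3.1, 78.3]
eef_rot: [[0.0, -1.0, 0.0], [-1.0, -0.0, 0.0], [-0.0, -0.0, -1.0]]
ft_force: [0.4, 1.1, 4.3]
width: -0.1
gripper_force: 1.6
```

>>> step_arm --offset '[[0, 0, -0.2], [0, 0, -0.5], [0, 0.3, -0.3], [0, 0.5, 0], [0, 0.5, 0], [0, 0.3, 0], [0, 0, 0], [0, 0, 0]]' --delta_rot '[[0, 0, 0], [0, 0, 0], [0, 0, 0], [0, 0, 0], [0, 0, 0], [0, 0, 0], [0, 0, 0], [0, 0, 0]]'

```text
t: 4.3
tool_pos: [442.9, -3.2, 98.4]
eef_rot: [[0.0, -1.0, 0.0], [-1.0, -0.0, -0.0], [0.0, -0.0, -1.0]]
ft_force: [0.1, -0.3, -0.3]
width: -0.2
gripper_force: 0.0
```

```bash
cat > track.py <<'E'
from h import *
from scipy.ndimage import map_coordinates
th=np.linspace(0,2*np.pi,60)
def hull(f,p,q,r):
    p,q=np.array(p,float),np.array(q,float);u=(q-p)/np.linalg.norm(q-p);v=np.cross([0,0,1],u)
    P=proj(f,[e+r*(np.cos(t)*v+np.sin(t)*np.array([0,0,1])) for e in(p,q) for t in th])
    h=cv2.convexHull(P.astype(np.float32))[:,0]; h=np.vstack([h,h[:1]])
    s=np.r_[0,np.cumsum(np.linalg.norm(np.diff(h,axis=0),axis=1))]; x=np.linspace(0,s[-1],400)
    return np.stack([np.interp(x,s,h[:,i]) for i in(0,1)],1)
def score(fs,p,q,r):
    o=0
    for f,m in fs:
        h=hull(f,p,q,r); o+=map_coordinates(m,[h[:,1],h[:,0]],order=1,mode='nearest').mean()
    return o
def maps(names):
    L=[]
    for f in names:
        g=cv2.GaussianBlur(cv2.imread(f'pics/{f}.png'),(0,0),1.2).astype(float)
        m=np.hypot(*[np.abs(cv2.Sobel(g,cv2.CV_64F,a,1-a)).max(2) for a in(0,1)]); L.append((f,np.minimum(m,60)))
    return L
def wide(names,ts,slopes,s0=.0517):
    fs=maps(names); d=np.array([1,-s0,0]); best=[]
    for t in ts:
        for s in slopes:
            u=np.array([s,1,0])/np.hypot(s,1); m=np.array([428.2,-1,40])+t*d/np.hypot(1,s0)
            best.append((score(fs,m-120*u,m+120*u,40),t,s))
    best.sort(reverse=True); return best[:4]
E
python3 - <<'E'
from track import *
S=np.arange(.02,.1,.01)
print(wide(['side0','scene0','wrist0'],np.arange(-12,12,1),S))
for n in('wrist','side','scene'): snap(n,n+'2')
for k in(['side2','scene2','wrist2'],['wrist2'],['side2'],['scene2']): print(k,np.round(wide(k,np.arange(5,60,1),S),3).tolist())
print(arm.get_state()['tool_pos'],arm.get_state()['ft_force'])
E
```

```text
[(np.float64(107.60207475188318), np.int64(-3), np.float64(0.039999999999999994)), (np.float64(107.53291768336328), np.int64(-3), np.float64(0.049999999999999996)), (np.float64(105.81596687755685), np.int64(-4), np.float64(0.049999999999999996)), (np.float64(105.46860822118595), np.int64(-3), np.float64(0.03))]
['side2', 'scene2', 'wrist2'] [[103.097, 27.0, 0.05], [102.474, 26.0, 0.04], [101.057, 27.0, 0.04], [100.697, 27.0, 0.06]]
['wrist2'] [[28.155, 27.0, 0.05], [27.432, 26.0, 0.04], [27.192, 25.0, 0.03], [27.022, 27.0, 0.06]]
['side2'] [[44.031, 26.0, 0.04], [43.853, 27.0, 0.03], [43.721, 27.0, 0.04], [43.536, 26.0, 0.03]]
['scene2'] [[33.539, 29.0, 0.07], [33.477, 30.0, 0.07], [33.477, 29.0, 0.08], [33.463, 29.0, 0.06]]
[443.22135326  -3.14102673  98.2020374 ] [-0.3243503  -0.69292228  0.10561469]
```

The tracker shows the tube moved 30 mm and kept its yaw. Second stroke.

>>> step_arm --offset '[[0, 0.15, 0.4], [0, 0, 0.3], [0, 0, 0.2], [0, 0, 0.1], [0, 0, 0], [0, -0.1, 0], [0.01, -0.2, 0], [0.01, -0.26, 0], [0.01, -0.26, 0], [0.02, -0.26, 0], [0.01, -0.26, 0], [0.02, -0.26, 0], [0.01, -0.26, 0], [0.02, -0.26, 0], [0.01, -0.26, 0], [0.02, -0.26, 0], [0.01, -0.26, 0], [0.01, -0.15, 0], [0, -0.1, 0], [0, 0, 0]]' --delta_rot '[[0, 0, 0], [0, 0, 0], [0, 0, 0], [0, 0, 0], [0, 0, 0], [0, 0, 0], [0, 0, 0], [0, 0, 0], [0, 0, 0], [0, 0, 0], [0, 0, 0], [0, 0, 0], [0, 0, 0], [0, 0, 0], [0, 0, 0], [0, 0, 0], [0, 0, 0], [0, 0, 0], [0, 0, 0], [0, 0, 0]]'

```text
t: 6.45
tool_pos: [504.0, -6.3, 78.8]
eef_rot: [[0.0, -1.0, 0.002], [-1.0, -0.0, 0.0], [-0.0, -0.002, -1.0]]
ft_force: [0.4, -0.2, 5.1]
width: -0.1
gripper_force: 2.8
```

>>> step_arm --offset '[[0, 0, 0], [0, 0, -0.2], [0, 0, -0.5], [0, 0.3, -0.3], [0, 0.5, 0], [0, 0.5, 0], [0, 0.3, 0], [0, 0, 0], [0, 0, 0]]' --delta_rot '[[0, 0, 0], [0, 0, 0], [0, 0, 0], [0, 0, 0], [0, 0, 0], [0, 0, 0], [0, 0, 0], [0, 0, 0], [0, 0, 0]]'

```text
t: 7.35
tool_pos: [470.9, -6.4, 98.3]
eef_rot: [[0.0, -1.0, 0.0], [-1.0, -0.0, -0.0], [0.0, -0.0, -1.0]]
ft_force: [-0.6, 0.8, -0.1]
width: -0.0
gripper_force: 0.0
```

Run:
```python
from track import *
S=np.arange(.02,.1,.01)
for n in('wrist','side','scene'): snap(n,n+'3')
for k in(['side3','scene3','wrist3'],['wrist3'],['side3'],['scene3']): print(k,np.round(wide(k,np.arange(35,90,1),S)[:2],3).tolist())
fs=maps(['side0','scene0']); b=[]
for x in np.arange(548,562,1):
  for s in np.arange(.06,.12,.005):
    for y in np.arange(150,160,2):
      u=np.array([s,1,0])/np.hypot(s,1); p=np.array([x+s*y,y,40]); b.append((score(fs,p,p+240*u,29),x,s,y))
b.sort(reverse=True); print(np.round(b[:6],3).tolist())
print(arm.get_state()['tool_pos'])
```

```text
['side3', 'scene3', 'wrist3'] [[109.56, 57.0, 0.04], [108.184, 58.0, 0.05]]
['wrist3'] [[31.675, 58.0, 0.05], [31.178, 57.0, 0.04]]
['side3'] [[39.681, 57.0, 0.03], [39.601, 58.0, 0.03]]
['scene3'] [[39.719, 56.0, 0.05], [39.645, 56.0, 0.04]]
[[89.738, 556.0, 0.08, 156.0], [89.542, 555.0, 0.085, 156.0], [89.539, 556.0, 0.08, 154.0], [89.44, 557.0, 0.075, 156.0], [89.332, 555.0, 0.085, 154.0], [89.323, 553.0, 0.09, 156.0]]
[471.20489202  -6.34118262  98.19618588]
```

57.5 mm done; the target is about 130 on this scale. Third stroke is identical.

>>> step_arm --offset '[[0, 0.05, 0.4], [0, 0, 0.3], [0, 0, 0.2], [0, 0, 0.1], [0, 0, 0], [0, -0.1, 0], [0.01, -0.2, 0], [0.01, -0.26, 0], [0.01, -0.26, 0], [0.02, -0.26, 0], [0.01, -0.26, 0], [0.02, -0.26, 0], [0.01, -0.26, 0], [0.02, -0.26, 0], [0.01, -0.26, 0], [0.02, -0.26, 0], [0.01, -0.26, 0], [0.01, -0.15, 0], [0, -0.1, 0], [0, 0, 0]]' --delta_rot '[[0, 0, 0], [0, 0, 0], [0, 0, 0], [0, 0, 0], [0, 0, 0], [0, 0, 0], [0, 0, 0], [0, 0, 0], [0, 0, 0], [0, 0, 0], [0, 0, 0], [0, 0, 0], [0, 0, 0], [0, 0, 0], [0, 0, 0], [0, 0, 0], [0, 0, 0], [0, 0, 0], [0, 0, 0], [0, 0, 0]]'

```text
t: 9.5
tool_pos: [534.3, -9.5, 79.0]
eef_rot: [[0.0, -1.0, 0.002], [-1.0, -0.0, 0.0], [-0.0, -0.002, -1.0]]
ft_force: [0.3, 1.0, 5.7]
width: 0.2
gripper_force: 3.0
```

>>> step_arm --offset '[[0, 0, 0], [0, 0, -0.2], [0, 0, -0.5], [0, 0.3, -0.3], [0, 0.5, 0], [0, 0.5, 0], [0, 0.3, 0], [0, 0, 0], [0, 0, 0]]' --delta_rot '[[0, 0, 0], [0, 0, 0], [0, 0, 0], [0, 0, 0], [0, 0, 0], [0, 0, 0], [0, 0, 0], [0, 0, 0], [0, 0, 0]]'

```text
t: 10.4
tool_pos: [500.9, -9.6, 98.3]
eef_rot: [[0.0, -1.0, 0.0], [-1.0, -0.0, -0.0], [0.0, -0.0, -1.0]]
ft_force: [0.1, 0.3, -0.2]
width: -0.2
gripper_force: 0.0
```

Run:
```python
from track import *
S=np.arange(.02,.1,.01)
for n in('wrist','side','scene'): snap(n,n+'4')
for k in(['side4','scene4','wrist4'],['wrist4'],['side4'],['scene4']): print(k,np.round(wide(k,np.arange(65,120,1),S)[:2],3).tolist())
print(arm.get_state()['tool_pos'])
```

```text
['side4', 'scene4', 'wrist4'] [[103.717, 89.0, 0.04], [103.31, 89.0, 0.05]]
['wrist4'] [[29.5, 89.0, 0.05], [29.364, 89.0, 0.04]]
['side4'] [[41.08, 86.0, 0.02], [40.983, 87.0, 0.02]]
['scene4'] [[33.779, 89.0, 0.05], [33.774, 90.0, 0.05]]
[501.20149457  -9.55567004  98.15624831]
```

>>> step_arm --offset '[[0, 0, 0.4], [0, 0, 0.3], [0, 0, 0.2], [0, 0, 0.1], [0, 0, 0], [0, -0.1, 0], [0.01, -0.2, 0], [0.01, -0.26, 0], [0.01, -0.26, 0], [0.02, -0.26, 0], [0.01, -0.26, 0], [0.02, -0.26, 0], [0.01, -0.26, 0], [0.02, -0.26, 0], [0.01, -0.26, 0], [0.02, -0.26, 0], [0.01, -0.26, 0], [0.01, -0.15, 0], [0, -0.1, 0], [0, 0, 0]]' --delta_rot '[[0, 0, 0], [0, 0, 0], [0, 0, 0], [0, 0, 0], [0, 0, 0], [0, 0, 0], [0, 0, 0], [0, 0, 0], [0, 0, 0], [0, 0, 0], [0, 0, 0], [0, 0, 0], [0, 0, 0], [0, 0, 0], [0, 0, 0], [0, 0, 0], [0, 0, 0], [0, 0, 0], [0, 0, 0], [0, 0, 0]]'

```text
t: 12.55
tool_pos: [565.4, -12.6, 79.0]
eef_rot: [[0.0, -1.0, 0.002], [-1.0, -0.0, 0.0], [-0.0, -0.002, -1.0]]
ft_force: [-0.4, -0.5, 5.2]
width: 0.3
gripper_force: 2.9
```

>>> step_arm --offset '[[0, 0, 0], [0, 0, -0.2], [0, 0, -0.5], [0, 0, -0.3], [0, 0.3, -0.8], [0, 0.5, -1], [0, 0.5, -1], [0, 0, -1], [0, 0, 0], [0, 0, 0]]' --delta_rot '[[0, 0, 0], [0, 0, 0], [0, 0, 0], [0, 0, 0], [0, 0, 0], [0, 0, 0], [0, 0, 0], [0, 0, 0], [0, 0, 0], [0, 0, 0]]'

```text
t: 13.55
tool_pos: [538.0, -12.6, 174.7]
eef_rot: [[-0.0, -1.0, 0.001], [-1.0, 0.0, 0.001], [-0.001, -0.001, -1.0]]
ft_force: [0.7, 0.4, -1.0]
width: -0.1
gripper_force: 0.0
```

```bash
cat > chk.py <<'E'
from track import *
from ov import overlay
import sys
i=sys.argv[1]; S=np.arange(.02,.1,.01)
for n in('wrist','side','scene'): snap(n,n+i)
N=[n+i for n in('side','scene','wrist')]
for k in(N,N[:1],N[1:2],N[2:]): print(k,np.round(wide(k,np.arange(100,145,1),S)[:2],3).tolist())
t,s=wide(N,np.arange(100,145,.5),np.arange(.02,.1,.005))[0][1:]
u=np.array([s,1,0])/np.hypot(s,1); m=np.array([428.2,-1,40])+t*np.array([1,-.0517,0])
W=np.zeros((600,800,3),np.uint8); v=np.array([.083,1,0]);v/=np.linalg.norm(v);p=np.array([568.5,155,40])
A=[(m-120*u,m+120*u,40),(p,p+240*v,29)]
W[:200]=cv2.resize(overlay(N[1],A,'x1',(160,180,480,260),3),(800,200))
W[200:,:260]=cv2.resize(overlay(N[0],A,'x2',(280,100,540,400),3),(260,400)) if 0 else cv2.resize(overlay(N[0],A,'x2',(280,100,540,400),3),(260,400))
W[200:500,270:750]=cv2.resize(overlay(N[2],A,'x3'),(480,300)); cv2.imwrite(f'pics/chk{i}.png',W)
for nm,q in(('mid',m),('mouth',m+120*u)): print(nm,q, 'lateral',np.cross(v[:2],(q-p)[:2])*-1,'along',(q-p)@v)
print(arm.get_state()['tool_pos'],arm.get_state()['t'])
E
python3 chk.py 5
```

```text
['side5', 'scene5', 'wrist5'] [[120.95, 121.0, 0.05], [119.5, 121.0, 0.06]]
['side5'] [[47.95, 123.0, 0.05], [47.448, 122.0, 0.05]]
['scene5'] [[34.597, 121.0, 0.05], [34.574, 122.0, 0.05]]
['wrist5'] [[41.224, 120.0, 0.04], [40.604, 120.0, 0.05]]
mid [549.2     -7.2557  40.    ] lateral -5.812789112784166 along -163.29609200841364
mouth [555.19251403 112.59458067  40.        ] lateral -9.754295159126466 along -43.3608406013038
[537.45011881 -12.79626481 173.3699091 ] 13.7chk.py:15: DeprecationWarning: Arrays of 2-dimensional vectors are deprecated. Use arrays of 3-dimensional vectors instead. (deprecated in NumPy 2.0)
  for nm,q in(('mid',m),('mouth',m+120*u)): print(nm,q, 'lateral',np.cross(v[:2],(q-p)[:2])*-1,'along',(q-p)@v)
```

View pics/chk5.png

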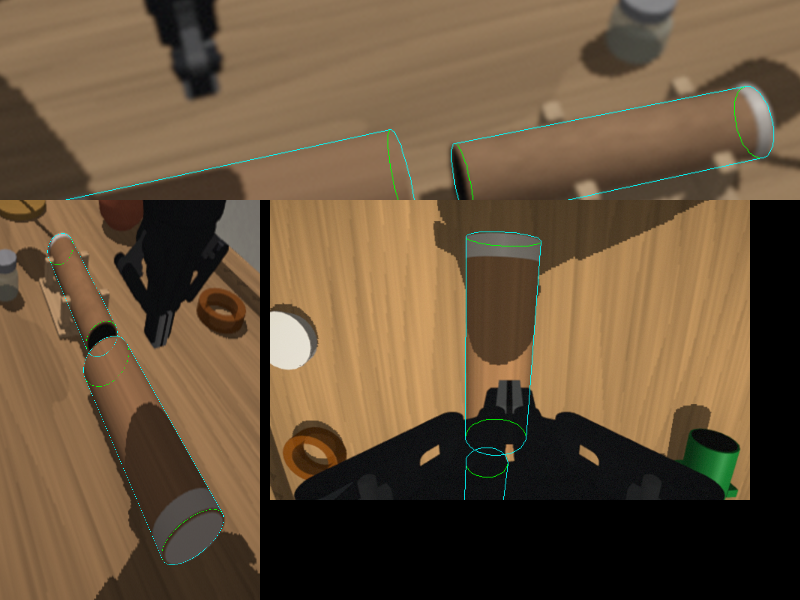

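The overlay matches. The wide tube still lies short of the line by 5.8 mm at its middle and 9.8 mm at its mouth. Another 8.5 mm of rolling (17 mm of finger travel) will centre it.

>>> step_arm --offset '[[0, -0.15, 1], [0, 0, 1], [0, 0, 1], [0, 0, 0.8], [0, 0, 0.5], [0, 0, 0.3], [0, 0, 0.15], [0, 0, 0.05], [0, 0, 0], [0, -0.05, 0], [0, -0.1, 0], [0.01, -0.15, 0], [0.01, -0.15, 0], [0.01, -0.15, 0], [0.01, -0.15, 0], [0, -0.05, 0], [0, -0.05, 0], [0, 0, 0], [0, 0, 0], [0, 0, 0]]' --delta_rot '[[0, 0, 0], [0, 0, 0], [0, 0, 0], [0, 0, 0], [0, 0, 0], [0, 0, 0], [0, 0, 0], [0, 0, 0], [0, 0, 0], [0, 0, 0], [0, 0, 0], [0, 0, 0], [0, 0, 0], [0, 0, 0], [0, 0, 0], [0, 0, 0], [0, 0, 0], [0, 0, 0], [0, 0, 0], [0, 0, 0]]'

```text
t: 15.7
tool_pos: [559.5, -13.7, 80.0]
eef_rot: [[0.001, -1.0, 0.004], [-1.0, -0.001, -0.0], [0.0, -0.004, -1.0]]
ft_force: [0.5, -0.9, 6.7]
width: -0.1
gripper_force: 3.1
```

>>> step_arm --offset '[[0, 0, -0.1], [0, 0, -0.3], [0, 0, -0.8], [0, 0, -1], [0, 0.5, -1], [0, 1, -1], [0, 1, -1], [0, 1, -1], [0, 1, -1], [0, 1, 0], [0, 0, 0], [0, 0, 0], [0, 0, 0]]' --delta_rot '[[0, 0, 0], [0, 0, 0], [0, 0, 0], [0, 0, 0], [0, 0, 0], [0, 0, 0], [0, 0, 0], [0, 0, 0], [0, 0, 0], [0, 0, 0], [0, 0, 0], [0, 0, 0], [0, 0, 0]]'

```text
t: 17.0
tool_pos: [448.2, -13.5, 222.0]
eef_rot: [[-0.0, -1.0, -0.001], [-1.0, 0.0, -0.0], [0.0, 0.001, -1.0]]
ft_force: [0.3, -0.3, -0.1]
width: 0.3
gripper_force: 0.0
```

```bash
python3 -W ignore chk.py 6
```

```text
['side6', 'scene6', 'wrist6'] [[121.691, 130.0, 0.05], [120.55, 130.0, 0.04]]
['side6'] [[46.655, 133.0, 0.05], [46.337, 132.0, 0.05]]
['scene6'] [[30.835, 130.0, 0.05], [30.627, 130.0, 0.04]]
['wrist6'] [[50.303, 129.0, 0.05], [49.873, 129.0, 0.04]]
mid [558.2    -7.721  40.   ] lateral 3.1948572021837034 along -163.01535733929381
mouth [564.19251403 112.12928067  40.        ] lateral -0.7466488441585986 along -43.08010593218397
[448.2786626  -13.55540562 221.79594422] 17.15
```

On target: middle +3.2 mm, mouth -0.7 mm, gap 43 mm. I'll verify the alignment of both tubes in one wrist view from above the joint.

>>> step_arm --offset '[[-0.5, 0, -1], [-1, 0, -1], [-1, -0.2, -0.5], [-1, -0.2, 0], [-1, -0.2, 0], [-1, -0.2, 0], [-1, -0.2, 0], [-1, -0.2, 0], [-1, 0, 0], [-1, 0, 0], [-1, 0, 0], [-0.5, 0, 0], [0, 0, 0], [0, 0, 0], [0, 0, 0]]' --delta_rot '[[0, 0, 0], [0, 0, 0], [0, 0, 0], [0, 0, 0], [0, 0, 0], [0, 0, 0], [0, 0, 0], [0, 0, 0], [0, 0, 0], [0, 0, 0], [0, 0, 0], [0, 0, 0], [0, 0, 0], [0, 0, 0], [0, 0, 0]]'

```text
t: 18.65
tool_pos: [472.1, 205.7, 272.4]
eef_rot: [[-0.001, -1.0, 0.0], [-1.0, 0.001, -0.0], [0.0, -0.0, -1.0]]
ft_force: [-0.4, 0.5, 0.1]
width: -0.0
gripper_force: 0.0
```

```bash
python3 -W ignore - <<'E'
from ov import *
snap('wrist','w7')
m=np.array([558.2,-7.7,40]);u=np.array([.05,1,0])/np.hypot(.05,1);v=np.array([.083,1,0]);v/=np.linalg.norm(v);p=np.array([568.5,155,40])
overlay('w7',[(m-120*u,m+120*u,40),(p,p+240*v,29)],'w7o')
s=arm.get_state();print(s['tool_pos'],s['t'])
E
```

```text
[472.10294212 205.69257889 272.46990836] 18.7
```

View pics/w7o.png

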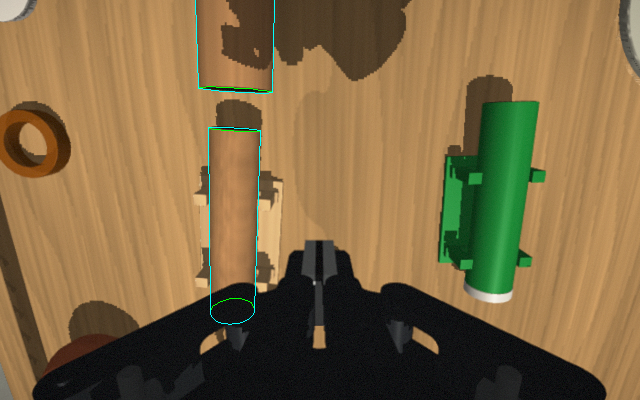

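The wrist view shows the wide tube's mouth spanning columns 199–273 (centre 236) at row 90. The narrow tube's end spans 209–260 (centre 235) at row 128. Both outlines match the model and the gap is open, so I'm handing in.

```bash
python3 -c "
from bench import arm
print(arm.hand_in())"
```

```text
the job is handed in; nothing more can be done
None
```

I rolled the wide tube into line with the narrow one and handed the job in; the hand-in gave no verdict. By my camera measurements the mouth is about 1 mm and the middle about 3 mm off the narrow tube's axis, roughly 2° from parallel, with a gap of about 43 mm, and the hand is clear.

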